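Open the child-proofed egg-cup cupboard

TASK

Open the taller of the two small cupboards, the one with the egg cups in it: its door stands ajar on a child-safety catch, a white tongue on the back of the door. Reach down through the gap behind the door, push the tongue down and, while it is down, pull the door past the catch and swing it wide open, well beyond 60 degrees, without forcing it. Let the door stand open and leave the lower cupboard and everything else on the shelf as they are.

Things in the scene. Friction and masses are not known exactly. Their poses are not given: they have to be found in the camera images.
- tall_cupboard: the taller of two alike light-wood cupboards that stand side by side (which one is left varies), fixed to the shelf; 280 mm wide (its y), 180 mm deep (its x), 270 mm high. Origin: centre of its underside; its -x side, where the door is, faces the robot. Its roof's front edge is the far side of the gap into which one reaches. Holds egg cups. It carries the door and the catch
- tall_door (a joint): angle of the taller cupboard's door, rad: 0 shut, 1.6 fully open; the hinge is at its left (+y) edge, the free right edge swings towards the robot. Starts ajar at 0.26 to 0.31. With the catch up it stops dead at 0.32; with the catch held down 9 mm or more it can be pulled past; from 0.48 on it is clear of the catch. Light friction (0.12 N m) keeps it where it is left
- tall_door_edge (a point): top corner of that door at its free edge, on its back face, level with the cupboard's top (270 mm above the shelf). The door is a light-wood panel 276 mm wide and 15 mm thick with a small knob half-way up its front
- tall_hinge (a point): point on the hinge line of the taller cupboard's door, level with the door's top edge (270 mm above the shelf), in the plane of the door's back face. Its axes turn with the door: -y runs along the door from the hinge to the free edge (276 mm away), +x points square out of the door's back face towards the cupboard, z up
- tall_catch (a joint): how far the taller cupboard's catch is pressed down, m: 0 up (it springs back by itself), 0.014 fully down; takes 2 N to start and 6 N fully down. The catch is hidden from the front by the door but seen from above, in the gap between the door's back and the front edge of the cupboard's roof (53 to 64 mm wide there at the start)
- tall_catch_pad (a point): where to press the catch: on top of a flat white plastic tongue, 40 mm wide (along the door), 5 mm thick, that sticks out level from the door's back, 200 mm from the hinge line, and reaches under the cupboard's roof, where it hooks. The point is on its ribbed top face, 28 mm from the door's back and 22 mm below the door's top. It swings with the door; same axes as tall_hinge
- low_cupboard: the lower of two alike light-wood cupboards that stand side by side (which one is left varies), fixed to the shelf; 280 mm wide (its y), 180 mm deep (its x), 200 mm high. Origin: centre of its underside; its -x side, where the door is, faces the robot. Its door stands ajar and has the same kind of catch. Bystander
- low_door (a joint): angle of the lower cupboard's door, rad, 0 shut; to be left as it is
- egg_cooker: red plastic egg cooker with a clear dome and a press button, 176 mm across, 159 mm high; stands on the shelf at the left side. Bystander; origin: centre of its underside
- pan_lid: small stainless saucepan lid with a black knob, 156 mm across, 51 mm high, lying near the robot on its right. Bystander; origin: centre of its underside
- egg_cup: green silicone egg cup, 46 mm across, 50 mm high, standing on the shelf in front of the cupboards. Bystander; origin: centre of its underside
- spoon: white porcelain spoon, 135 mm long, lying on top of the low cupboard. Bystander; origin: its underside
- soy_bottle: closed amber soy bottle, 52 mm across, 150 mm high, on the right side. Bystander; origin: centre of its underside
- rice_bowl: blue porcelain rice bowl, 110 mm across, 55 mm high, near the robot on its left. Bystander; origin: centre of its underside

How it is judged:
By the outcome, as a careful person would: the job done as asked, in the order asked, and still so for the second after the job is handed in, with the robot touching nothing.
It also fails if it takes over 37 s, if anything falls off the work surface, if the arm or the gripper's body presses on something with over 40 N, if the wrist force passes 120 N, or if a joint passes its speed limit or range.

ROBOT

A 6-joint arm with a two-finger parallel gripper is mounted at the origin on the work surface. World frame = base frame: x ahead of the robot, y to its left, z up, the work surface at z = 0. Lengths are in m, angles in rad, forces in N, time in s.
With the tool pointing down it reaches from about 0.35 to 0.775 m from the base axis. Payload 5.5 kg.
Tool frame: the origin (TCP) lies between the finger pads; the fingertips stand 19 mm ahead of it and the grasp point (between the pads) is the TCP; z points along the fingers, x is the direction in which the jaws open and shut, and the axes are right-handed (so a half turn about z gives the same grasp; the last joint's range is limited). The gripper opens to 85 mm and grips with 20 to 120 N. Pads are 22 mm wide; open, the fingers measure 114 mm over their backs; the gripper's body (76 mm by 85 mm) begins 54 mm behind the grasp point. The pads swing forward as they close: fully open they stand 13 mm farther back than shut.
Start: joints at [-1.267, 0.313, 0.046, 1.304, 0, 1.431], TCP at [0.247, -0.519, 0.215] pointing down, gripper open.
Joint ranges: [-2.76, 2.76], [-0.86, 1.69], [-1.03, 1.26], [-2.2, 2.34], [-1.47, 1.5], [-3.14, 3.14]. Speed limits (rad/s): [2.57, 2.57, 3.14, 3.14, 3.14, 3.14].

INTERFACE

Orientations are given as a unit quaternion [w, x, y, z].
In Python, from workcell import env gives the robot as it stands. The module is installed in compiled form; this text tells all that it offers.
- The arm moves only by the tool carry_out, never from a script. Its argument "steps" is a list of rows, each a list of 7 numbers: the gripper command: -1 is shut, 1 is fully open, values between are in proportion, then the shift along the tool's x, y, z in m, then the turn, a rotation vector about the tool's x, y, z in rad. A call has 1 to 20 rows; each row shifts and turns the commanded pose from where the row before left it, along the tool's axes as they then stand; what a row does not reach is not made up. A row lasts 1/8 s, in which the tool goes at most 62.5 mm and 10.7 degrees, less where a joint would pass 70% of its speed; a pose out of reach is approached as far as the arm can. A call with a gripper value outside its range is refused whole. The fingers move at their own pace and stop on an object; "grip_force" is the grip in N (left out, the last holds). Time passes only in rows, so rows that do not move let the fingers close. It gives the time, the measured TCP pose, the force and the opening at its end, in the units of the state.
- env.get_state(): the state, without advancing time (a new reading comes with each control period).
- env.read_camera(name): name is "scene" or "top"; returns a dict with "color" (384x512x3 uint8, red, green, blue), "K" (3x3 intrinsics, pixels), "R" (3x3) and "t" (3): a world point X has camera coordinates R X + t. Camera axes: x right, y down, z forward; pixel columns grow to the right and rows downward; lengths in m; the calibration is good to about 2 mm. A picture is of the moment at which its call begins. There is no depth.
- env.hand_in(): hands the job in, once; it reports no verdict.
The state is a dict: "clock": time; "joint_pos": joint angles; "qvel": joint speeds; "tau": joint torques, N m; "tcp_pos": TCP position; "orientation": TCP orientation; "wrist_force": force on the tool from outside, world axes, zero at the start; "ft_torque": the same for the moment, N m; "finger_gap": finger opening in m.
Only numpy, scipy, OpenCV 4.12 (cv2) and the standard library are available. Lean on these libraries where they do the work, as an engineer would, in place of code of your own. Each camera call takes 0.05 s, during which the arm holds its last target. There are 200 camera calls.

## Working session

There is one attempt and no reset: what is moved stays moved. The work goes in short steps, Python scripts to look and compute and a tool call to move; the robot and the scene stay as the last step left them, time stands still between calls to the robot, and variables do not carry over. Pictures are saved under pics/ and viewed, about 8 in all and at most 12, crops included, and the job is handed in when it is done.

Besides the shell and the picture viewer there is one more tool, called after "Emit:" as name([rows], argument=value, ...), one row to a line, values as JSON. carry_out: Moves the arm, as the interface text tells. Its arguments: {"type":"object","properties":{"steps":{"type":"array","items":{"type":"array","items":{"type":"number"}}},"grip_force":{"type":"number"}},"required":["steps"]}

```bash
mkdir -p pics
cat > h.py <<'E'
import numpy as np, cv2
from workcell import env
from scipy.spatial.transform import Rotation as Ro
def cam(n):
    c=env.read_camera(n); return c
def save(c,f,crop=None,s=1):
    im=c["color"][:,:,::-1]
    if crop: im=im[crop[1]:crop[3],crop[0]:crop[2]]
    cv2.imwrite("pics/"+f,cv2.resize(im,None,fx=s,fy=s,interpolation=cv2.INTER_CUBIC))
def onz(c,u,v,z):
    d=c["R"].T@np.linalg.solve(c["K"],[u,v,1.]); o=-c["R"].T@c["t"]
    return o+d*(z-o[2])/d[2]
def proj(c,X):
    p=c["K"]@(c["R"]@np.array(X,float)+c["t"]); return p[:2]/p[2]
def st():
    s=env.get_state(); R=Ro.from_quat(np.roll(s["orientation"],-1)).as_matrix()
    return s,R
E
python3 - <<'E'
from h import *
for n in("scene","top"):
    c=cam(n);save(c,n+"0.png",s=1.56)
    print(n,c["K"].tolist(),(-c["R"].T@c["t"]).round(3),c["R"].round(3).tolist())
s,R=st();print(s,R.round(3))
E
```

```text
scene [[493.3364286416075, 0.0, 256.147418461787], [0.0, 493.3364286416075, 190.04163476603324], [0.0, 0.0, 1.0]] [0.042 0.146 1.652] [[-0.209, -0.978, -0.002], [-0.924, 0.198, -0.327], [0.32, -0.066, -0.945]]
top [[484.6098890105244, 0.0, 241.4430957847815], [0.0, 484.6098890105244, 188.35432230170161], [0.0, 0.0, 1.0]] [0.165 0.025 1.748] [[0.063, -0.998, 0.003], [-0.974, -0.062, -0.217], [0.216, 0.011, -0.976]]
{'clock': 0.1, 'joint_pos': array([-1.26660876e+00,  3.13935052e-01,  4.51507500e-02,  1.30361484e+00,
        7.09021622e-06,  1.43119239e+00]), 'qvel': array([ 0.00105417, -0.00013739,  0.00276338, -0.00046667, -0.00032926,
       -0.00110575]), 'tau': array([ 1.29622498e-03, -4.81729209e+01,  2.99241811e+01,  1.27795176e-02,
       -1.69966524e-04,  1.06465509e-05]), 'tcp_pos': array([ 0.24673836, -0.51886174,  0.2139163 ]), 'orientation': array([-5.20888158e-04,  8.45389213e-01, -5.34150201e-01, -6.09052963e-04]), 'wrist_force': array([ 0.36724519, -0.07807131,  0.00324509]), 'ft_torque': array([ 0.01804767,  0.0424952 , -0.01047318]), 'finger_gap': 0.08520591205031} [[ 0.429 -0.903 -0.   ]
 [-0.903 -0.429  0.002]
 [-0.002 -0.    -1.   ]]
```

View pics/scene0.png

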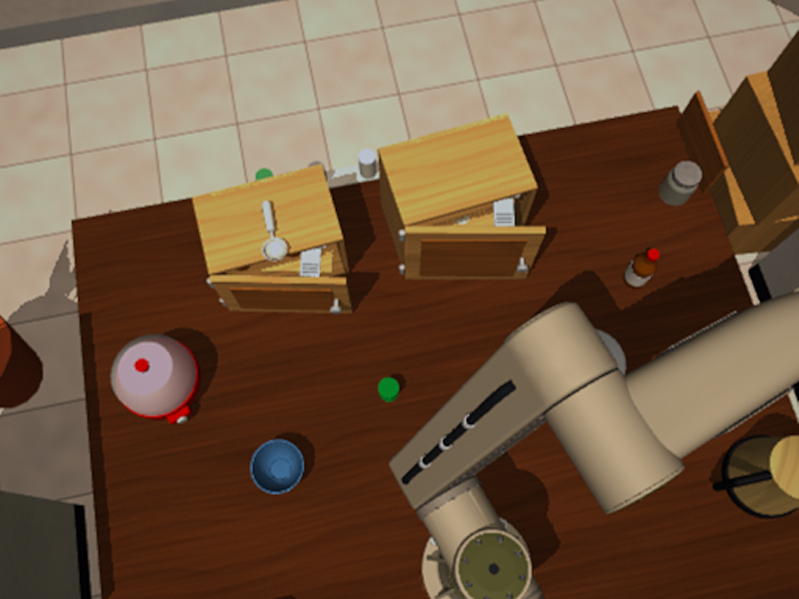

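View pics/top0.png

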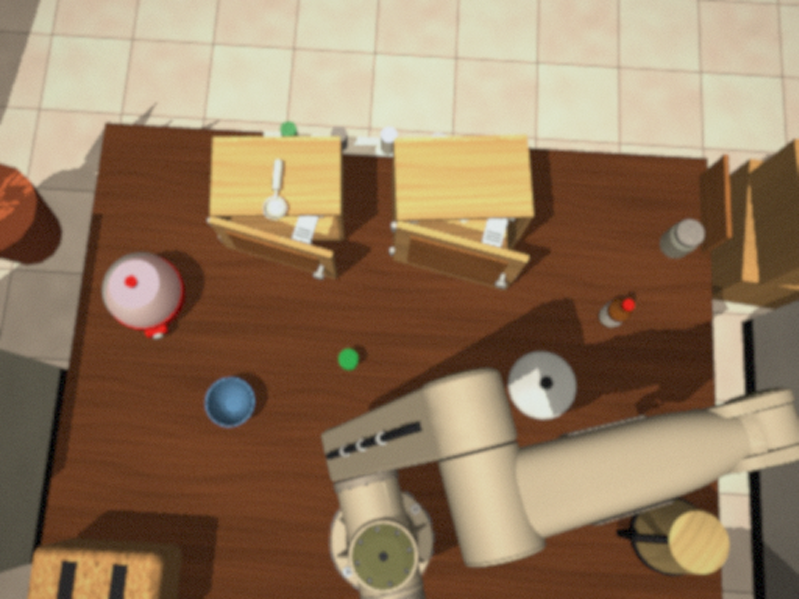

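The spoon lies on the left cupboard (scene ~(272,225)), so the right one is the tall one. Its door's top edge runs from about (400,230) to (545,230) in the scene picture, and the white tongue is at (505,212). I'll look closer in both views.

Run:
```python
from h import *
ims=[]
for n,b in(("scene",(240,70,365,190)),("top",(240,80,365,200))):
    c=cam(n)["color"][b[1]:b[3],b[0]:b[2],::-1]
    ims.append(cv2.resize(c,(500,480) if 0 else (400,384),interpolation=cv2.INTER_CUBIC))
cv2.imwrite("pics/z.png",np.hstack(ims))
```

```text
(no output)
```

View pics/z.png

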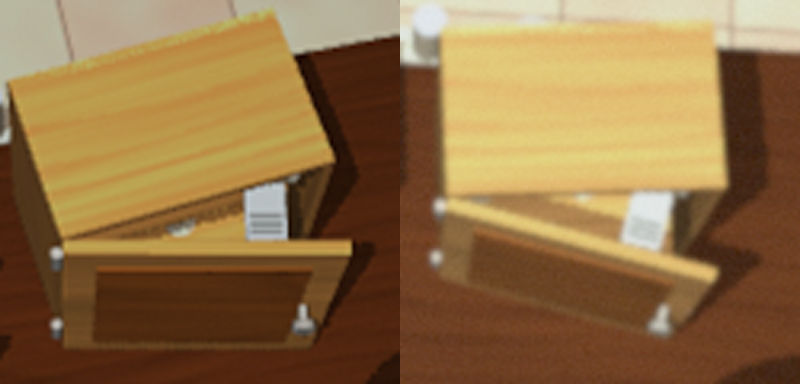

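Run:
```python
from h import *
P={"scene":dict(o=(240,70),x0=0,FR=(333,160),FL=(63,239),BR=(275,12),BL=(10,82),doorfree_back=(351,241),doorfree_front=(349,255),hinge_back=(64,241),tongueL=(245,240,.248),tongueR=(287,240,.248)),
"top":dict(o=(240,80),x0=400,FR=(727,187),FL=(448,193),BR=(713,22),BL=(441,28),doorfree_back=(719,267),doorfree_front=(715,279),hinge_back=(447,199),tongueL=(622,243,.248),tongueR=(660,250,.248))}
for n,d in P.items():
    c=cam(n)
    for k,p in d.items():
        if k in("o","x0"):continue
        u=(p[0]-d["x0"]+.5)/3.2-.5+d["o"][0]; v=(p[1]+.5)/3.2-.5+d["o"][1]
        print(n,k,onz(c,u,v,p[2] if len(p)>2 else .27).round(4)[:2])
```

```text
scene FR [ 0.6799 -0.2659]
scene FL [0.6528 0.009 ]
scene BR [ 0.8526 -0.2528]
scene BL [0.8303 0.0245]
scene doorfree_back [ 0.593  -0.2599]
scene doorfree_front [ 0.5794 -0.2541]
scene hinge_back [0.6506 0.0085]
scene tongueL [ 0.6244 -0.1659]
scene tongueR [ 0.6159 -0.2058]
top FR [ 0.6775 -0.2694]
top FL [0.6534 0.0087]
top BR [ 0.854  -0.2519]
top BL [0.8296 0.0259]
top doorfree_back [ 0.594 -0.263]
top doorfree_front [ 0.5815 -0.2593]
top hinge_back [0.6471 0.0093]
top tongueL [ 0.6192 -0.1693]
top tongueR [ 0.6143 -0.2077]
```

Emit:
carry_out([
  [-1, 0, 0, -0.05, 0, 0, 0],
  [-1, 0, 0, -0.05, 0, 0, 0],
  [-1, 0, 0, -0.045, 0, 0, 0],
  [-1, -0.013, -0.049, 0, 0, 0, 0],
  [-1, -0.013, -0.049, 0, 0, 0, 0],
  [-1, -0.013, -0.049, 0, 0, 0, 0],
  [-1, -0.013, -0.049, 0, 0, 0, 0],
  [-1, -0.013, -0.049, 0, 0, 0, 0],
  [-1, -0.013, -0.049, 0, 0, 0, 0],
  [-1, -0.013, -0.049, 0, 0, 0, 0],
  [-1, -0.013, -0.049, 0, 0, 0, 0],
  [-1, -0.013, -0.049, 0, 0, 0, 0],
  [-1, -0.013, -0.049, 0, 0, 0, 0],
], grip_force=40)

```text
clock: 1.92
tcp_pos: [0.6347, -0.1903, 0.3597]
orientation: [0.0, 0.845, -0.534, 0.0]
wrist_force: [0.2, -0.9, 0.3]
finger_gap: 0.0001
```

Emit:
carry_out([
  [-1, 0, 0, 0, 0, 0, -0.178],
  [-1, 0, 0, 0, 0, 0, -0.178],
  [-1, 0, 0, 0, 0, 0, -0.178],
  [-1, 0, 0, 0, 0, 0, -0.178],
  [-1, 0, 0, 0, 0, 0, -0.178],
  [-1, 0, 0, 0, 0, 0, -0.178],
  [-1, 0, 0, 0, 0, 0, -0.178],
  [-1, 0, 0, 0, 0, 0, -0.178],
  [-1, 0, 0, 0, 0, 0, -0.178],
  [-1, 0, 0, 0, 0, 0, -0.178],
  [-1, 0, 0, 0, 0, 0, -0.178],
  [-1, 0, 0, 0, 0, 0, -0.178],
  [-1, 0, 0, 0, 0, 0, -0.178],
  [-1, 0, 0, 0, 0, 0, -0.178],
  [-1, 0, 0, 0, 0, 0, 0],
  [-1, 0, 0, 0, 0, 0, 0],
])

```text
clock: 3.92
tcp_pos: [0.6336, -0.1916, 0.3596]
orientation: [-0.0, 0.777, 0.63, -0.0]
wrist_force: [-0.8, 0.0, 1.0]
finger_gap: 0.0001
```

Run:
```python
from h import *
s,R=st();print(s["clock"],s["tcp_pos"].round(4),R.round(3).tolist(),s["joint_pos"].round(2),s["finger_gap"],s["wrist_force"].round(2))
c=cam("scene");t=cam("top");save(c,"s2.png",(150,60,420,300),1.48);save(t,"t2.png",(150,60,420,300),1.48)
a=cv2.imread("pics/s2.png");b=cv2.imread("pics/t2.png");cv2.imwrite("pics/st2.png",np.hstack([a,b]))
for cc in(c,t):
    h=cv2.cvtColor(cc["color"],cv2.COLOR_RGB2HSV);m=cv2.inRange(h,(45,120,60),(80,255,255));m[:200]=0
    M=cv2.moments(m,True);print("eggcup",onz(cc,M["m10"]/M["m00"],M["m01"]/M["m00"],.04).round(3))
H=np.array([.650,.009]);d=np.array([-.2045,-.979]);n=np.array([.979,-.2045])
rel=s["tcp_pos"][:2]-H;print("along",rel@d,"off",rel@n, "want .2,.024")
```

```text
3.925 [ 0.6336 -0.1916  0.3596] [[0.207, 0.978, -0.0], [0.978, -0.207, -0.0], [-0.0, -0.0, -1.0]] [-0.41  0.54  0.75  1.78 -0.   -0.21] 0.00010390787991019747 [-0.75  0.04  0.99]Traceback (most recent call last):
  File "<stdin>", line 7, in <module>
ZeroDivisionError: float division by zero
```

View pics/st2.png

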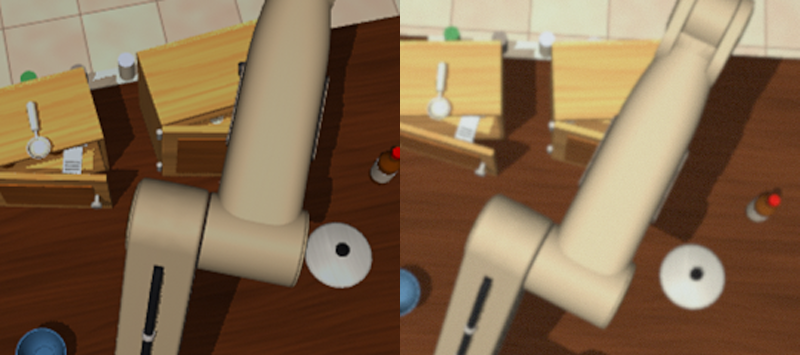

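The arm hides the door in both views (tongue out of sight under the forearm), but the TCP matches the tongue target: 200 mm along the door and 25 mm behind its back. I'll descend to just above the tongue, then feel for it, and work out the egg cup's position from the first pictures.

Emit:
carry_out([
  [-1, 0, 0, 0.03, 0, 0, 0],
  [-1, 0, 0, 0.03, 0, 0, 0],
  [-1, 0, 0, 0.022, 0, 0, 0],
  [-1, 0, 0, 0, 0, 0, 0],
  [-1, 0, 0, 0, 0, 0, 0],
])

```text
clock: 4.65
tcp_pos: [0.6339, -0.1917, 0.2788]
orientation: [0.001, 0.776, 0.631, 0.0]
wrist_force: [0.1, 0.5, 1.1]
finger_gap: -0.0003
```

Emit:
carry_out([
  [-1, 0, 0, 0.005, 0, 0, 0],
  [-1, 0, 0, 0.005, 0, 0, 0],
  [-1, 0, 0, 0.004, 0, 0, 0],
  [-1, 0, 0, 0, 0, 0, 0],
])

```text
clock: 5.15
tcp_pos: [0.6334, -0.1915, 0.2632]
orientation: [-0.0, 0.776, 0.631, -0.0]
wrist_force: [-0.2, 0.5, -0.2]
finger_gap: -0.0001
```

Run:
```python
from h import *
s,R=st();print(s["clock"],s["tcp_pos"].round(4),s["wrist_force"].round(2),s["ft_torque"].round(3))
for n in("scene","top"):
    im=cv2.imread(f"pics/{n}0.png");c=cam(n)
    h=cv2.cvtColor(im,cv2.COLOR_BGR2HSV);m=cv2.inRange(h,(45,120,60),(80,255,255));m[:300]=0
    M=cv2.moments(m,True);print("eggcup",onz(c,M["m10"]/M["m00"]/1.56,M["m01"]/M["m00"]/1.56,.04).round(3))
```

```text
5.15 [ 0.6334 -0.1915  0.2632] [-0.2   0.46 -0.23] [-0.019  0.016 -0.014]
eggcup [0.39 0.1  0.04]
eggcup [0.389 0.098 0.04 ]
```

Emit:
carry_out([
  [-1, 0, 0, 0.002, 0, 0, 0],
  [-1, 0, 0, 0.002, 0, 0, 0],
  [-1, 0, 0, 0, 0, 0, 0],
])

```text
clock: 5.62
tcp_pos: [0.6335, -0.1915, 0.2594]
orientation: [-0.0, 0.776, 0.631, -0.0]
wrist_force: [-1.0, 0.1, 0.1]
finger_gap: 0.0001
```

Emit:
carry_out([
  [-1, 0, 0, 0.002, 0, 0, 0],
  [-1, 0, 0, 0.002, 0, 0, 0],
  [-1, 0, 0, 0, 0, 0, 0],
])

```text
clock: 6.0
tcp_pos: [0.6335, -0.1915, 0.2554]
orientation: [-0.0, 0.776, 0.631, -0.0]
wrist_force: [0.3, 0.5, 0.5]
finger_gap: 0.0
```

Emit:
carry_out([
  [-1, 0, 0, 0.002, 0, 0, 0],
  [-1, 0, 0, 0.002, 0, 0, 0],
  [-1, 0, 0, 0, 0, 0, 0],
])

```text
clock: 6.38
tcp_pos: [0.6335, -0.1915, 0.2514]
orientation: [-0.0, 0.776, 0.631, -0.0]
wrist_force: [-0.6, 0.3, -0.6]
finger_gap: 0.0003
```

Run:
```python
from h import *
s,R=st();print(s["clock"],s["tcp_pos"].round(4),s["wrist_force"].round(2),s["ft_torque"].round(3))
a=[];
for n,b in(("scene",(230,60,400,220)),("top",(230,60,400,220))):
    c=cam(n)
    for z,k in((.236,"tip"),(.3,'b')): print(n,k,proj(c,[*s["tcp_pos"][:2],z]).round(1))
    a.append(cv2.resize(c["color"][b[1]:b[3],b[0]:b[2],::-1],(400,376),interpolation=cv2.INTER_CUBIC))
cv2.imwrite("pics/z3.png",np.hstack(a))
```

```text
6.375 [ 0.6335 -0.1915  0.2514] [-0.55  0.3  -0.64] [-0.039 -0.002  0.002]
scene tip [323.  142.1]
scene b [325.6 133.2]
top tip [315.5 152.8]
top b [318.6 146.9]
```

View pics/z3.png

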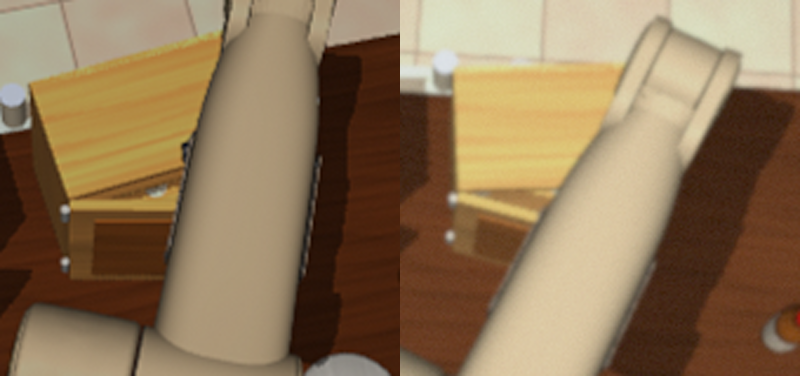

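Emit:
carry_out([
  [-1, 0, 0, 0.002, 0, 0, 0],
  [-1, 0, 0, 0.001, 0, 0, 0],
  [-1, 0, 0, 0, 0, 0, 0],
])

```text
clock: 6.85
tcp_pos: [0.6335, -0.1915, 0.2486]
orientation: [-0.0, 0.776, 0.631, -0.0]
wrist_force: [1.1, 0.4, -0.2]
finger_gap: 0.0002
```

Emit:
carry_out([
  [-1, 0, 0, 0.002, 0, 0, 0],
  [-1, 0, 0, 0.001, 0, 0, 0],
  [-1, 0, 0, 0, 0, 0, 0],
])

```text
clock: 7.22
tcp_pos: [0.6335, -0.1915, 0.2455]
orientation: [-0.0, 0.776, 0.631, -0.0]
wrist_force: [-0.5, 0.6, -0.1]
finger_gap: 0.0001
```

No contact has been felt though the tips should be past the tongue. I'll triangulate the tongue's ribs from the first crops and check whether the door has moved.

Run:
```python
from h import *
from scipy.optimize import least_squares
a=[];C={}
for n,b in(("scene",(240,80,320,180)),("top",(235,100,315,180))):
    c=cam(n);C[n]=c
    old=cv2.resize(cv2.imread(f"pics/{n}0.png"),(512,384),interpolation=cv2.INTER_AREA)
    w=b[2]-b[0];hh=b[3]-b[1]
    f=lambda i:cv2.resize(i[b[1]:b[3],b[0]:b[2]],(w*5//1 if 0 else 400,hh*5 if 0 else int(hh*400/w*0.6)),interpolation=cv2.INTER_CUBIC)
    a.append(np.hstack([f(old),f(np.ascontiguousarray(c["color"][:,:,::-1]))]))
cv2.imwrite("pics/z4.png",np.vstack(a)[:600]);print(np.vstack(a).shape)
px={"scene":((266+.5)/3.2-.5+240,(225+.5)/3.2-.5+70),"top":((644-400+.5)/3.2-.5+240,(233+.5)/3.2-.5+80)}
r=least_squares(lambda X:np.hstack([proj(C[n],X)-px[n] for n in px]),[.63,-.19,.25])
print(r.x.round(4),r.fun.round(2))
for n in px: print(n,onz(C[n],*px[n],.248).round(4),"pred pad px",proj(C[n],[.6365,-.1925,.248]).round(1),px[n])
s,R=st();print(s["tau"].round(2),s["wrist_force"].round(2))
```

```text
(540, 800, 3)
[ 0.6275 -0.1874  0.264 ] [ 0.52  0.3  -0.44 -0.44]
scene [ 0.6356 -0.1899  0.248 ] pred pad px [323.5 139.6] (322.78125, 139.96875)
top [ 0.6311 -0.1911  0.248 ] pred pad px [316.4 150.9] (315.90625, 152.46875)
[ -0.   -57.8   30.08  -0.    -0.     0.  ] [-0.61 -0.65  1.12]
```

View pics/z4.png

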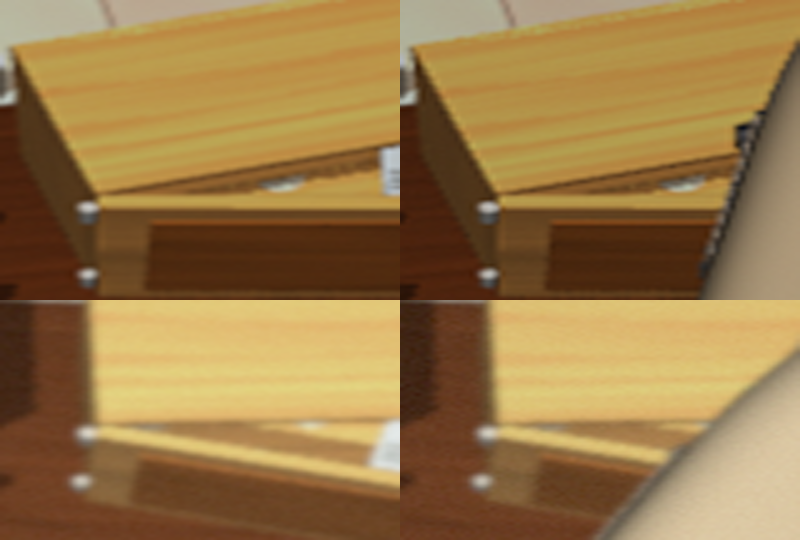

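Emit:
carry_out([
  [-1, 0, 0, 0.002, 0, 0, 0],
  [-1, 0, 0, 0.002, 0, 0, 0],
  [-1, 0, 0, 0, 0, 0, 0],
])

```text
clock: 7.7
tcp_pos: [0.6335, -0.1915, 0.2414]
orientation: [-0.0, 0.776, 0.631, -0.0]
wrist_force: [-0.5, -0.5, 0.5]
finger_gap: -0.0002
```

Run:
```python
from h import *
s,R=st();print(s["clock"],s["tcp_pos"].round(4),s["wrist_force"].round(2),s["ft_torque"].round(3),s["tau"].round(2),s["joint_pos"].round(4).tolist())
```

```text
7.7 [ 0.6335 -0.1915  0.2414] [-0.54 -0.48  0.48] [0.04  0.032 0.008] [ 0.000e+00 -5.788e+01  3.011e+01 -4.000e-02 -0.000e+00 -0.000e+00] [-0.4147, 0.4898, 0.3742, 1.4555, -0.0001, -0.2089]
```

Emit:
carry_out([
  [-1, 0, 0, 0.002, 0, 0, 0],
  [-1, 0, 0, 0.002, 0, 0, 0],
  [-1, 0, 0, 0, 0, 0, 0],
])

```text
clock: 8.07
tcp_pos: [0.6335, -0.1915, 0.2375]
orientation: [-0.0, 0.776, 0.631, -0.0]
wrist_force: [-0.1, 0.6, -0.2]
finger_gap: 0.0004
```

Emit:
carry_out([
  [-1, 0, 0, 0.002, 0, 0, 0],
  [-1, 0, 0, 0.002, 0, 0, 0],
  [-1, 0, 0, 0, 0, 0, 0],
])

```text
clock: 8.45
tcp_pos: [0.6335, -0.1915, 0.2334]
orientation: [-0.0, 0.776, 0.631, -0.0]
wrist_force: [0.1, -0.3, -0.1]
finger_gap: 0.0003
```

Still nothing, so I'll check the reported tool position against the cameras: overlay the predicted gripper body and the base on a current picture.

Run:
```python
from h import *
s,R=st();p=s["tcp_pos"];print(s["wrist_force"].round(2),s["tau"].round(2))
a=[]
for n in("scene","top"):
    c=cam(n);b=(256,70,376,190);k=3.33
    im=cv2.resize(np.ascontiguousarray(c["color"][b[1]:b[3],b[0]:b[2],::-1]),None,fx=k,fy=k,interpolation=cv2.INTER_CUBIC)
    im=np.clip(im.astype(float)*1.5,0,255).astype(np.uint8)
    def poly(pts,col): 
        q=np.array([(proj(c,x)-b[:2]+.5)*k-.5 for x in pts]);cv2.polylines(im,[q.round().astype(int)],True,col,1)
    for z in(-.054,-.12):
        poly([p+R@[i*.038,j*.0425,z] for i,j in((1,1),(1,-1),(-1,-1),(-1,1))],(255,0,0) if z<-.1 else (0,255,0))
    poly([p+R@[i*.0145,j*.011,.019] for i,j in((1,1),(1,-1),(-1,-1),(-1,1))],(0,0,255))
    poly([(.6787,-.2677,.27),(.653,.009,.27),(.594,-.2615,.27)],(255,0,255))
    a.append(im);print(n,"base z0",proj(c,[0,0,0]).round(1),"z.1",proj(c,[0,0,.1]).round(1))
cv2.imwrite("pics/ov.png",np.hstack(a));print(np.hstack(a).shape)
```

```text
[ 0.15 -0.31 -0.15] [-0.000e+00 -5.786e+01  3.011e+01 -4.000e-02 -0.000e+00  0.000e+00]
scene base z0 [305.3 364.2] z.1 [308.5 364.4]
top base z0 [244.1 345.3] z.1 [244.3 348.3]
(400, 800, 3)
```

View pics/ov.png

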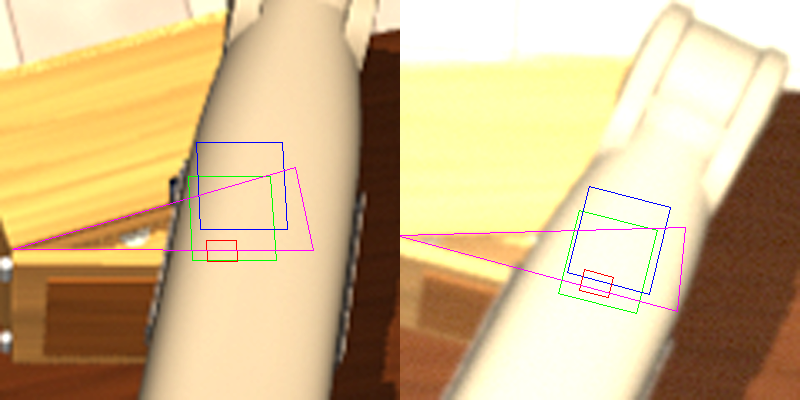

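Emit:
carry_out([
  [-1, 0, -0.004, 0, 0, 0, 0],
  [-1, 0, -0.004, 0, 0, 0, 0],
  [-1, 0, -0.003, 0, 0, 0, 0],
  [-1, 0, 0, 0, 0, 0, 0],
])

```text
clock: 9.05
tcp_pos: [0.6226, -0.1892, 0.2339]
orientation: [0.0, 0.776, 0.631, 0.0]
wrist_force: [-0.0, -0.4, -0.5]
finger_gap: 0.0001
```

Emit:
carry_out([
  [-1, 0, -0.002, 0, 0, 0, 0],
  [-1, 0, -0.002, 0, 0, 0, 0],
  [-1, 0, 0, 0, 0, 0, 0],
])

```text
clock: 9.43
tcp_pos: [0.6188, -0.1885, 0.2337]
orientation: [0.0, 0.776, 0.631, -0.0]
wrist_force: [-0.0, -0.6, -1.1]
finger_gap: 0.0001
```

Run:
```python
from h import *
s,R=st();print(s["clock"],s["tcp_pos"].round(4),s["wrist_force"].round(2),s["ft_torque"].round(3),s["tau"].round(2))
```

```text
9.425 [ 0.6188 -0.1885  0.2337] [-0.04 -0.56 -1.09] [0.057 0.012 0.055] [-0.000e+00 -5.619e+01  3.010e+01 -1.000e-02  0.000e+00 -0.000e+00]
```

Emit:
carry_out([
  [-1, 0, -0.002, 0, 0, 0, 0],
  [-1, 0, -0.002, 0, 0, 0, 0],
  [-1, 0, 0, 0, 0, 0, 0],
])

```text
clock: 9.8
tcp_pos: [0.6171, -0.1881, 0.2338]
orientation: [0.002, 0.776, 0.631, 0.001]
wrist_force: [7.3, -1.7, -3.1]
finger_gap: 0.0
```

Emit:
carry_out([
  [-1, 0, -0.002, 0, 0, 0, 0],
  [-1, 0, -0.001, 0, 0, 0, 0],
  [-1, 0, 0, 0, 0, 0, 0],
])

```text
clock: 10.18
tcp_pos: [0.6171, -0.1881, 0.2339]
orientation: [0.004, 0.776, 0.631, 0.003]
wrist_force: [15.7, -1.2, -6.7]
finger_gap: 0.0002
```

Run:
```python
from h import *
s,R=st();print(s["clock"],s["tcp_pos"].round(4),s["wrist_force"].round(2),s["ft_torque"].round(3),s["tau"].round(2))
c0=cv2.resize(cv2.imread("pics/scene0.png"),(512,384),interpolation=cv2.INTER_AREA)[:,:,::-1].astype(int)
c=cam("scene")["color"].astype(int)
d=abs(c-c0).sum(2)[120:175,255:298];print(d.max(),d.mean().round(1),(d>60).sum(0).tolist())
```

```text
10.175 [ 0.6171 -0.1881  0.2339] [15.73 -1.21 -6.69] [-0.481 -3.118 -0.03 ] [-1.470e+00 -6.008e+01  2.618e+01  6.400e+00 -1.210e+00 -6.000e-02]
91 18.0 [0, 0, 0, 0, 0, 0, 0, 1, 0, 0, 0, 0, 0, 0, 0, 0, 0, 2, 2, 2, 2, 2, 2, 2, 2, 2, 2, 2, 2, 2, 1, 0, 0, 0, 0, 0, 0, 0, 0, 0, 0, 0, 0]
```

The door's back is felt where expected (it stopped at off ≈ 8 mm, 16 N on the catch), so the fingers are in the gap and the lateral measurement is right. I'll back off at once and probe deeper.

Emit:
carry_out([
  [-1, 0, 0.008, 0, 0, 0, 0],
  [-1, 0, 0.008, 0, 0, 0, 0],
  [-1, 0, 0, 0, 0, 0, 0],
])

```text
clock: 10.6
tcp_pos: [0.6278, -0.1903, 0.2333]
orientation: [-0.0, 0.776, 0.631, -0.0]
wrist_force: [-1.0, 0.3, 0.4]
finger_gap: 0.0003
```

Emit:
carry_out([
  [-1, 0, 0, 0.002, 0, 0, 0],
  [-1, 0, 0, 0.002, 0, 0, 0],
  [-1, 0, 0, 0.001, 0, 0, 0],
  [-1, 0, 0, 0, 0, 0, 0],
])

```text
clock: 11.1
tcp_pos: [0.6276, -0.1903, 0.2289]
orientation: [0.0, 0.776, 0.631, -0.0]
wrist_force: [-1.0, 0.6, 2.4]
finger_gap: -0.0002
```

Emit:
carry_out([
  [-1, 0, 0, 0.002, 0, 0, 0],
  [-1, 0, 0, 0.002, 0, 0, 0],
  [-1, 0, 0, 0, 0, 0, 0],
])

```text
clock: 11.48
tcp_pos: [0.6278, -0.1903, 0.2247]
orientation: [0.0, 0.776, 0.631, 0.0]
wrist_force: [-0.7, 0.7, 3.6]
finger_gap: -0.0004
```

Contact at last: 2.4 N then 3.6 N, which matches the spring rate. So the tongue starts about 37 mm lower in TCP height than the nominal figures imply. About 5 mm more gives roughly 10.5 mm of press.

Emit:
carry_out([
  [-1, 0, 0, 0.002, 0, 0, 0],
  [-1, 0, 0, 0.003, 0, 0, 0],
  [-1, 0, 0, 0, 0, 0, 0],
  [-1, 0, 0, 0, 0, 0, 0],
])

```text
clock: 11.98
tcp_pos: [0.6279, -0.1904, 0.2199]
orientation: [0.0, 0.776, 0.631, 0.0]
wrist_force: [0.0, 0.1, 6.5]
finger_gap: -0.0001
```

Emit:
carry_out([
  [-1, 0, -0.004, 0, 0, 0, 0],
  [-1, 0, -0.004, 0, 0, 0, 0],
  [-1, 0, -0.003, 0, 0, 0, 0],
  [-1, 0, 0, 0, 0, 0, 0],
])

```text
clock: 12.48
tcp_pos: [0.6164, -0.1883, 0.2199]
orientation: [0.0, 0.776, 0.631, -0.0]
wrist_force: [-1.9, -2.6, 5.5]
finger_gap: 0.0
```

Run:
```python
from h import *
s,R=st();print(s["clock"],s["tcp_pos"].round(4),s["wrist_force"].round(2))
H=np.array([.650,.009]);d=np.array([-.2045,-.979]);n=np.array([.979,-.2045])
rel=s["tcp_pos"][:2]-H;print("along",rel@d,"off",rel@n)
```

```text
12.475 [ 0.6164 -0.1883  0.2199] [-1.87 -2.62  5.48]
along 0.20004597965047607 off 0.007469680932110091
```

Emit:
carry_out([
  [-1, 0, -0.004, 0, 0, 0, 0.02],
  [-1, 0, -0.004, 0, 0, 0, 0.02],
  [-1, 0, -0.004, 0, 0, 0, 0.02],
  [-1, 0, 0, 0, 0, 0, 0],
])

```text
clock: 12.98
tcp_pos: [0.6046, -0.1855, 0.2198]
orientation: [-0.0, 0.795, 0.607, -0.0]
wrist_force: [-1.8, -4.4, 4.5]
finger_gap: 0.0003
```

It passed the catch's stop with no rise in force. I'll keep the tongue down until well clear of 0.48.

Emit:
carry_out([
  [-1, 0, -0.008, 0, 0, 0, 0.04],
  [-1, 0, -0.008, 0, 0, 0, 0.04],
  [-1, 0, -0.008, 0, 0, 0, 0.04],
  [-1, 0, -0.008, 0, 0, 0, 0.04],
  [-1, 0, -0.008, 0, 0, 0, 0.04],
  [-1, 0, 0, 0, 0, 0, 0],
])

```text
clock: 13.72
tcp_pos: [0.5669, -0.1716, 0.2197]
orientation: [-0.0, 0.851, 0.525, -0.0]
wrist_force: [-2.9, -3.9, 5.1]
finger_gap: 0.0002
```

Run:
```python
from h import *
s,R=st();print(s["clock"],s["tcp_pos"].round(4),s["wrist_force"].round(2))
H=np.array([.650,.009]);rel=s["tcp_pos"][:2]-H
print("tool yaw",np.arctan2(R[1,0],R[0,0]),"r",np.hypot(*rel),"door angle est",.093-np.arctan2(rel[0],-rel[1])+np.arcsin(.011/np.hypot(*rel)))
save(cam("scene"),"s5.png",(150,60,420,300),2)
```

```text
13.725 [ 0.5669 -0.1716  0.2197] [-2.89 -3.94  5.1 ]
tool yaw 1.1053627208773575 r 0.1987608079265925 door angle est 0.5796288804765699
```

View pics/s5.png

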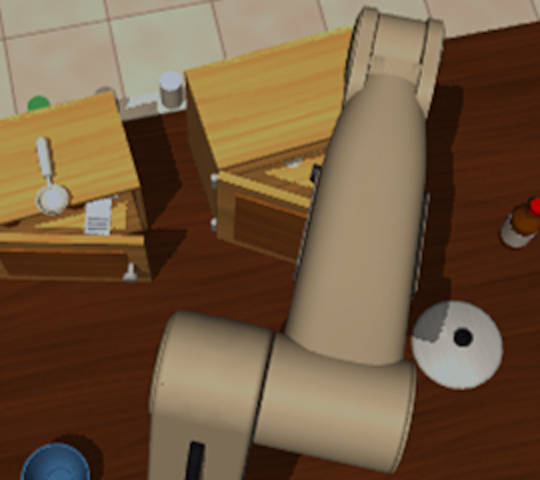

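The picture shows the door clearly swung out past the catch: its top edge now slopes from (215,170) down to (315,210). I'll ease off the tongue and push the door on round.

Emit:
carry_out([
  [-1, 0, 0, -0.004, 0, 0, 0],
  [-1, 0, 0, -0.005, 0, 0, 0],
  [-1, 0, 0, -0.005, 0, 0, 0],
  [-1, 0, -0.006, 0, 0, 0, 0.03],
  [-1, 0, -0.012, 0, 0, 0, 0.06],
  [-1, 0, -0.012, 0, 0, 0, 0.06],
  [-1, 0, -0.012, 0, 0, 0, 0.06],
  [-1, 0, -0.012, 0, 0, 0, 0.06],
  [-1, 0, -0.012, 0, 0, 0, 0.06],
  [-1, 0, -0.012, 0, 0, 0, 0.06],
  [-1, 0, 0, 0, 0, 0, 0],
])

```text
clock: 15.15
tcp_pos: [0.5044, -0.125, 0.2335]
orientation: [-0.0, 0.937, 0.35, -0.0]
wrist_force: [0.4, -0.7, -0.1]
finger_gap: -0.0002
```

Emit:
carry_out([
  [-1, 0, -0.012, 0, 0, 0, 0.06],
  [-1, 0, -0.012, 0, 0, 0, 0.06],
  [-1, 0, -0.012, 0, 0, 0, 0.06],
  [-1, 0, -0.012, 0, 0, 0, 0.06],
  [-1, 0, -0.012, 0, 0, 0, 0.06],
  [-1, 0, -0.012, 0, 0, 0, 0.06],
  [-1, 0, -0.006, 0, 0, 0, 0.03],
  [-1, 0, -0.006, 0, 0, 0, 0.03],
  [-1, 0, 0, 0, 0, 0, 0],
])

```text
clock: 16.27
tcp_pos: [0.4628, -0.054, 0.2335]
orientation: [-0.0, 0.989, 0.148, -0.0]
wrist_force: [0.5, -1.1, -0.4]
finger_gap: -0.0001
```

Run:
```python
from h import *
s,R=st();print(s["clock"],s["tcp_pos"].round(4),s["wrist_force"].round(2))
H=np.array([.650,.009]);rel=s["tcp_pos"][:2]-H
print("tool yaw",np.arctan2(R[1,0],R[0,0]),"r",np.hypot(*rel),"door angle est",.093-np.arctan2(rel[0],-rel[1])+np.arcsin(.011/np.hypot(*rel)))
```

```text
16.275 [ 0.4628 -0.054   0.2335] [ 0.52 -1.13 -0.43]
tool yaw 0.29635556363004817 r 0.1975064403863386 door angle est 1.394905947902896
```

Emit:
carry_out([
  [-1, 0, 0.006, 0, 0, 0, 0],
  [-1, 0, 0.006, 0, 0, 0, 0],
  [-1, 0, 0, -0.03, 0, 0, 0],
  [-1, 0, 0, -0.05, 0, 0, 0],
  [-1, 0, 0, -0.05, 0, 0, 0],
  [-1, 0, 0.05, 0, 0, 0, 0],
  [-1, 0, 0.05, 0, 0, 0, 0],
  [-1, 0, 0.05, 0, 0, 0, 0],
  [-1, 0, 0.05, 0, 0, 0, 0],
  [-1, 0, 0.05, 0, 0, 0, 0],
  [-1, 0, 0.05, 0, 0, 0, 0],
  [-1, 0, 0, 0, 0, 0, 0],
  [-1, 0, 0, 0, 0, 0, 0],
])

```text
clock: 17.9
tcp_pos: [0.5533, -0.3531, 0.3629]
orientation: [-0.001, 0.989, 0.147, -0.0]
wrist_force: [0.1, 0.7, -0.5]
finger_gap: -0.0002
```

Run:
```python
from h import *
s,R=st();print(s["clock"],s["tcp_pos"].round(4),s["wrist_force"].round(2))
a=[cv2.resize(cam(n)["color"][40:330,40:430,::-1],(400,297)) for n in("scene","top")]
cv2.imwrite("pics/fin.png",np.hstack(a))
```

```text
17.9 [ 0.5533 -0.3531  0.3629] [ 0.06  0.73 -0.47]
```

View pics/fin.png

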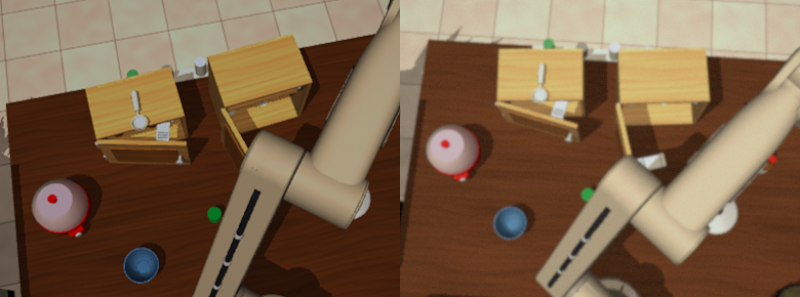

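The picture shows the tall cupboard's door standing wide open at about 80° (top view, hinge (620,105) to about (630,155)). The spoon, low door, cooker, bowl and egg cup look to be in their places, and the arm is clear.

Run:
```python
from h import *
c=cam("scene");im=c["color"]
h=cv2.cvtColor(im,cv2.COLOR_RGB2HSV);m=cv2.inRange(h,(45,120,60),(80,255,255));m[:200]=0
M=cv2.moments(m,True);print("eggcup",onz(c,M["m10"]/M["m00"],M["m01"]/M["m00"],.04).round(3))
o=cv2.resize(cv2.imread("pics/scene0.png"),(512,384),interpolation=cv2.INTER_AREA)[:,:,::-1].astype(int)
print("low cupboard diff",abs(im.astype(int)-o)[105:200,120:225].sum(2).mean().round(1))
print(env.hand_in())
```

```text
eggcup [0.39  0.101 0.04 ]
low cupboard diff 28.8
the job is handed in; nothing more can be done
None
```

The taller (right-hand) cupboard's door now stands open at about 80°, and I handed the job in at about 18 s. I pressed the tongue about 10–12 mm with the shut fingers (5–6 N) and pulled the door past the catch with it held down. I eased off at about 0.57 rad and pushed the door round to about 1.39 rad. The angle comes from the tool's position, and the last pictures agree with it.

**Final checks:**
- **Wrist force:** within noise, with the arm clear of the door.
- **Egg cup:** still within about 1 mm of where it started.
- **Other items:** the spoon, low door, cooker and bowl look unmoved. The soy bottle and pan lid are only partly in view past the arm.
- **Low cupboard:** the before/after image difference was 28.8 summed over three colour channels. That probably comes from resampling and lighting, but it proves nothing by itself.

**What disagreed:**
- **Tongue height:** the fingers met it about 37 mm lower in TCP height than the stated sizes imply. I found it by feel and did not find the cause.
- **Early push on the catch:** while searching, I pushed the door gently against the catch before it was pressed. It reached about 16 N, and I backed off at once.

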